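Set the laminator to the third thickness and start it

ROBOT

A 7-joint arm with a two-finger parallel gripper is mounted at the origin on the work surface. World frame = base frame: x ahead of the robot, y to its left, z up, the work surface at z = 0. Lengths are in m, angles in degrees, forces in N, time in s.
With the tool pointing down it reaches from about 0.35 to 0.775 m from the base axis. Payload 3.1 kg.
Tool frame: the origin (TCP) lies on the centre line of the jaws, within the pads' length; the fingertips stand 17 mm ahead of it and the grasp point (between the pads) lies 2 mm behind it (robot.tip_reach is the distance from the TCP to the fingertips, in m); z points along the fingers, y is the line along which they close (so a half turn about z gives the same grasp; the last joint's range is limited). The gripper opens to 85 mm and grips with 20 to 120 N. Pads are 22 mm wide; open, the fingers measure 114 mm over their backs; the gripper's body (76 mm by 85 mm) begins 54 mm behind the grasp point. The pads swing forward as they close: fully open they stand 13 mm farther back than shut.
Start: joints at [71.408, 17.813, 0.802, 86.603, -0.252, 75.585, -1.558], TCP at [0.154, -0.528, 0.212] pointing down, gripper open.
Joint ranges: [-154.91, 154.91], [-16.99, 109.72], [-72.82, 74.43], [7.12, 147.25], [-82.49, 262.49], [11.32, 116.49], [-174.64, 174.64]. Speed limits (degrees/s): [159.86, 159.86, 180, 180, 180, 180, 180].

INTERFACE

Orientations are given as [roll, pitch, yaw] about the fixed x, y, z axes, in that order (R = Rz(yaw) Ry(pitch) Rx(roll)).
In Python, from station import robot, fingers, vision, workorder, recognise gives the robot as it stands. Calls block until the motion is done:
- robot.move_to(position, orientation): joint-space move of the TCP to a pose.
- robot.line_to(position, orientation=None, velocity=0.15, f_stop=None): straight line of the TCP; orientation=None keeps the orientation; velocity is the mean speed in m/s. With f_stop (N) it stops when the force on the tool has changed by that much, and returns True; else False.
- robot.move_j(angles): joint-space move.
- fingers.gripper_to(opening, force=None): opening from 0.0 (shut) to 1.0 (fully open); force is the grip in N (None keeps the last); returns when the fingers have stopped.
- robot.pause(seconds).
- robot.inverse_kinematics(position, orientation): joint angles nearest the present ones, or None.
- vision.grab_frame(name): name is "side" or "top" or "wrist"; returns the picture (420x560x3 uint8, red, green, blue); there is no depth.
- vision.calibration(name): a dict with "mtx" (3x3 intrinsics, pixels), "extrinsics" (4x4, takes a point from world to camera coordinates); the wrist camera has in their place "T_tool_cam" (4x4, takes a point from camera to tool coordinates, whose origin is the TCP and whose axes are the flange's). Camera axes: x right, y up, looking along -z (the intrinsics and any distortion apply to the point x, -y, -z); pixel columns grow to the right and rows downward; lengths in m; the calibration is good to about 2 mm. A picture is of the moment at which its call begins: read the wrist's pose just before it. calibration takes no time and is no camera call.
A pose or a line that the arm cannot do raises robot.PlanningError and nothing moves.
- workorder.close_job(): hands the job in; it is judged then, once.
Trained networks look in the newest picture that a camera, given by its name, has taken for a name from the list of things; names that differ only in an ending like _2 or _b are one class to them, and where a whole thing is asked for, a point or a joint stands for the part that bears it (a point fixed in the world has none). Each returns a list of dicts, best first, with "p" (0 to 1); they miss things now and then, are a little off and sometimes report something else, mostly with a low value. They report only what shows in the picture. A call takes as long as a camera call.
- recognise(label, camera): "rect" ([centre column, centre row, width, height] in pixels, round what is visible of it).
Readings, each from a call of its own:
- robot.current_time_s(): time.
- robot.current_joint_positions(): joint angles.
- robot.current_dq(): joint speeds.
- robot.current_joint_torque(): joint torques, N m.
- robot.current_tool_pos(): TCP position.
- robot.current_eef_rot(): TCP orientation.
- robot.current_contact_force(): force on the tool from outside, world axes, zero at the start.
- robot.current_torque(): the same for the moment, N m.
- robot.current_finger_gap(): opening from 0.0 (shut) to 1.0 (fully open).
- robot.current_gripper_force(): force on a finger pad.
Only numpy, scipy, OpenCV 4.12 (cv2) and the standard library are available. Lean on these libraries where they do the work, as an engineer would, in place of code of your own. Each camera call takes 0.05 s, during which the arm holds its last target. There are 200 camera calls.

TASK

Get the laminator ready for thick pouches: push its orange thickness lever along the slot from the off end, counting the clicks, and leave it sitting in the third click without overrunning it. Then press the green start button all the way in, let it come back up, and draw clear. Touch the machine with the fingers only, and leave the mug, the jar, the stapler and the roll of tape where they stand.

Things in the scene. Friction and masses are not known exactly. Their poses are not given: they have to be found in the camera images.
- laminator: White laminator fixed to the bench, a box 150 (x) x 380 (y) x 70 (z) mm; origin: centre of its underside; z up, y along its length. Its front (-x) has the sheet slot and a thin feed table sticking out 48 mm, 22 up. On its top (z = 70), in a dark strip, lie in one row at x = -30: the orange lever, at y = -120 (off) to -50, and the green button at y = +120.
- lever (a joint): Lever travel in m along the laminator's +y: 0 = off end (its start), clicks 1 to 5 at 0.014, 0.028, 0.042, 0.056, 0.070 (end of slot); off is no click. White ticks mark off and each click. After a click the push rises to 3.5 to 5.5 N some 4 mm on and fades by half-way (7 mm), where the lever snaps ahead by itself into the next click, staying within 1 mm of it if left.
- lever_top (a point): Centre of the top of the orange lever, which is an upright tab 22 mm along the laminator's x, 12 mm along its y (the sliding direction), standing 30 mm out of the laminator's top; this point is 101 mm above the bench. Its side can be pushed with a fingertip from the off-end side, where the laminator's top is bare for 64 mm.
- start (a joint): Travel of the green start button, in m: 0 up, 0.006 fully in. Springy: about 5 N to push it fully in, and it rises again when let go.
- start_top (a point): Centre of the top of the round green start button, 28 mm across, in a black housing on the laminator's top; it is pressed straight down.
- mug: Blue mug, 80 mm across and 90 mm tall with a handle, loose on the bench beside the laminator; origin at the centre of its underside. Leave it alone.
- jar: Closed jar with a yellow lid, 64 mm across and 85 mm tall, loose on the bench beside the laminator; origin at the centre of its underside. Leave it alone.
- stapler: Red and black stapler 120 x 34 x 53 mm (long along its own x), loose on the bench in front of the laminator; origin at the centre of its underside. Leave it alone.
- tape: Yellow roll of tape lying flat on the rear half of the laminator's top, 52 mm across, 18 mm high, hole 28 mm; origin at the centre of its underside. Leave it alone.

How it is judged:
By the outcome, as a careful person would: the job done as asked, in the order asked, and still so for the second after the job is handed in, with the robot touching nothing.
It also fails if it takes over 64 s, if anything falls off the work surface, if the arm or the gripper's body presses on something with over 40 N, if the wrist force passes 120 N, or if a joint passes its speed limit or range.

## Working session

There is one attempt and no reset: what is moved stays moved. The work goes in short steps, each a Python script; the robot and the scene stay as the last script left them, time stands still between calls to the robot, and variables do not carry over. Pictures are saved under pics/ and viewed, at most 10 in all, crops included, and the job is handed in when it is done.

```bash
mkdir -p pics
cat > h.py <<'E'
import numpy as np, cv2
from station import robot, fingers, vision, workorder, recognise
def save(img,fn): cv2.imwrite('pics/'+fn, cv2.cvtColor(img,cv2.COLOR_RGB2BGR))
def ray(name,u,v):
    c=vision.calibration(name); K=np.array(c['mtx']); E=np.linalg.inv(np.array(c['extrinsics']))
    d=np.linalg.solve(K,[u,v,1.]); d=E[:3,:3]@np.array([d[0],-d[1],-d[2]])
    return E[:3,3],d
def onz(name,u,v,z):
    o,d=ray(name,u,v); return o+d*(z-o[2])/d[2]
E
python3 - <<'E'
from h import *
print(vision.calibration('top'))
a=vision.grab_frame('top'); b=vision.grab_frame('side')
save(a,'top1.png'); save(b,'side1.png')
for n,z in [('lever_top',.101),('start_top',.08),('laminator',.07),('tape',.088),('mug',.09),('jar',.085),('stapler',.053)]:
    r=recognise(n,'top')[:2]
    for q in r: print(n,q['p'],np.round(q['rect'],1),np.round(onz('top',*q['rect'][:2],z),4))
E
```

```text
{'mtx': array([[476.11727121,   0.        , 285.67758729],
       [  0.        , 476.11727121, 220.65352617],
       [  0.        ,   0.        ,   1.        ]]), 'extrinsics': array([[ 0.00403757, -0.99998741,  0.00297992,  0.03686562],
       [ 0.99444964,  0.00432848,  0.10512455, -0.5358482 ],
       [-0.10513613,  0.00253893,  0.9944546 , -1.20553578],
       [ 0.        ,  0.        ,  0.        ,  1.        ]])}
lever_top 0.55 [329.7 217.2   5.8  10.3] [ 0.5369 -0.0681  0.101 ]
start_top 0.55 [236.4 190.2  10.1  10.7] [0.6062 0.1626 0.08  ]
laminator 0.72 [184.6 162.8  43.1  35.3] [0.6776 0.2959 0.07  ]
laminator 0.7 [288.6 205.9 157.3 110.8] [0.5686 0.032  0.07  ]
tape 0.66 [283.6 178.1  13.6  18.5] [0.6358 0.0449 0.088 ]
mug 0.98 [185.6 161.7  40.2  36.6] [0.6758 0.2892 0.09  ]
jar 0.65 [397.4 224.9  34.4  26.1] [ 0.5203 -0.2368  0.085 ]
jar 0.34 [329.4 218.7   3.9   4.6] [ 0.535  -0.0688  0.085 ]
```

```bash
python3 -c "
import cv2
a=cv2.imread('pics/top1.png')[110:290,150:430];cv2.imwrite('pics/top1c.png',cv2.resize(a,(784,504),interpolation=cv2.INTER_CUBIC))"
```

```text
(no output)
```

View pics/top1c.png

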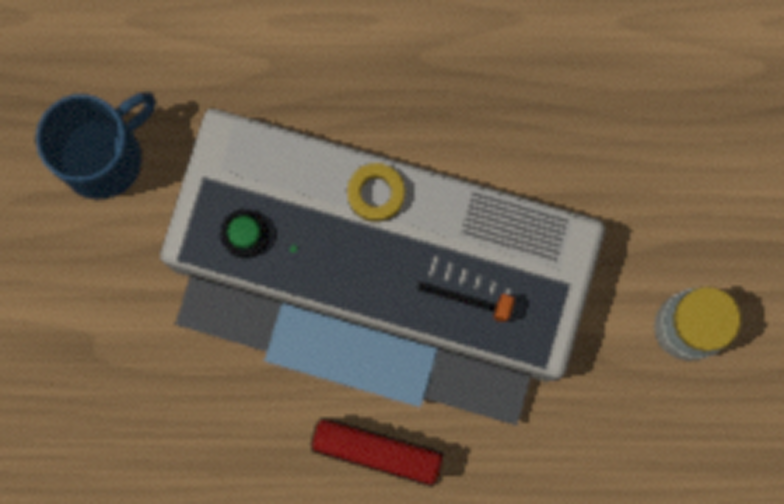

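View pics/side1.png

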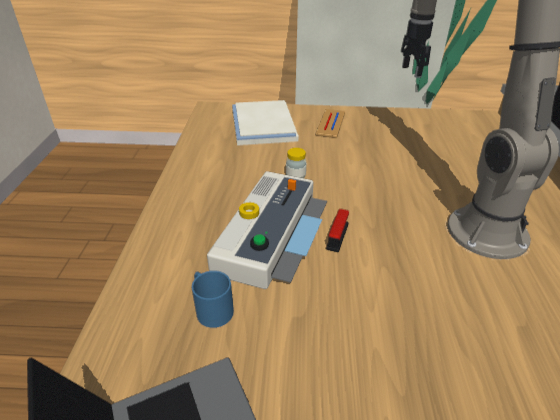

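The overhead crop shows the lever at full-image (330,219), the button at (237,192) and the tape well behind the row. The lever–button distance comes out near 0.24 m, as specified. The yaw is about -16.5°. Next I go above the bare off-end area and look with the wrist camera.

Run:
```python
from h import *
L=onz('top',330.2,218.5,.101)[:2]; B=onz('top',236.7,192,.08)[:2]
d=B-L; ey=d/np.linalg.norm(d); print(L,B,np.linalg.norm(d),np.degrees(np.arctan2(-ey[0],ey[1])))
yaw=np.degrees(np.arctan2(-ey[0],ey[1]))
print(robot.current_eef_rot(), robot.current_time_s()); print(np.round(vision.calibration('wrist')['T_tool_cam'],3))
fingers.gripper_to(0.0,40)
p=L-ey*0.04
for k in (yaw+90,yaw-90,yaw,yaw+180):
    k=(k+180)%360-180
    try: q=robot.inverse_kinematics([*p,.2],[180,0,k]); print(k,None if q is None else np.round(q,0))
    except Exception as e: print(k,e)
```

```text
[ 0.53374606 -0.06928229] [0.60162219 0.16182764] 0.24087127401614503 -16.367317473990944
[-1.79991310e+02  1.37524503e-03  1.62040684e+01] 0.45
[[ 0.001  0.964  0.267  0.068]
 [ 1.    -0.    -0.002  0.001]
 [-0.002  0.267 -0.964 -0.161]
 [ 0.     0.     0.     1.   ]]
73.63268252600906 [ 37.  20. -35.  89.  12.  75. -17.]
-106.36731747399094 [ 53.  28. -62.  89.  25.  78. 153.]
-16.367317473990937 [  28.   18.  -23.   90.    7.   74. -103.]
163.63268252600903 [ 38.  20. -38.  89.  13.  75.  73.]
```

```bash
cat >> h.py <<'E'
from scipy.spatial.transform import Rotation as Ro
def wgrab():
    p=np.array(robot.current_tool_pos()); R=Ro.from_euler('xyz',robot.current_eef_rot(),degrees=True).as_matrix()
    im=vision.grab_frame('wrist'); return im,p,R
def wonz(p,R,u,v,z):
    c=vision.calibration('wrist'); K=np.array(c['mtx']); T=np.array(c['T_tool_cam'])
    d=np.linalg.solve(K,[u,v,1.]); d=R@T[:3,:3]@np.array([d[0],-d[1],-d[2]]); o=p+R@T[:3,3]
    return o+d*(z-o[2])/d[2]
E
python3 - <<'E'
from h import *
L=np.array([.5337,-.0693]); ey=np.array([.2818,.9595])
robot.move_to([*(L-ey*0.04),.17],[180,0,73.63])
im,p,R=wgrab(); save(im,'w1.png'); np.savez('w1.npz',p=p,R=R); print(p,robot.current_time_s(),robot.current_contact_force())
for n,z in (('lever_top',.101),('start_top',.08)):
  for q in recognise(n,'wrist')[:2]: print(n,q['p'],np.round(q['rect']),wonz(p,R,*q['rect'][:2],z))
E
```

```text
[ 0.52206083 -0.1099624   0.16986649] 3.2833 [ 0.01109306 -0.22081574  0.00476739]
lever_top 0.76 [275. 152.  32.  23.] [ 0.53456163 -0.06870923  0.101     ]
```

View pics/w1.png

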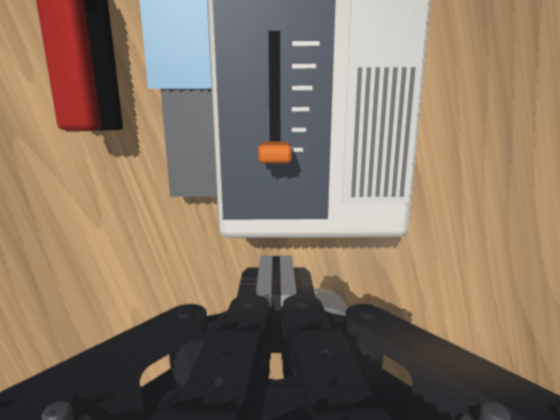

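The wrist view puts the orange lever at (275,152), agreeing with the overhead measurement to about 1 mm. The slot is vertical in the picture, so the yaw is right. The fingers are in line and the ticks run from (298,150) to (305,43). I'll go down and touch.

Run:
```python
from h import *
L=np.array([.5342,-.0690]); ey=np.array([.2818,.9595])
S=lambda: (np.array(robot.current_tool_pos())[:2]-L)@ey*1000
print(robot.line_to([*(L-ey*.04),.099],velocity=.1,f_stop=4))
robot.pause(.1);print(robot.current_tool_pos(),S(),robot.current_contact_force())
print(robot.line_to([*(L-ey*.008),.099],velocity=.02,f_stop=1.2))
print('contact s',S(),robot.current_contact_force()@np.array([*ey,0]),robot.current_time_s())
im,p,R=wgrab(); save(im,'w2.png')
for q in recognise('lever_top','wrist')[:1]: print(q, (wonz(p,R,*q['rect'][:2],.101)[:2]-L)@ey*1000)
```

```text
False
[ 0.5237503  -0.10742095  0.09989139] -39.80962626479517 [-0.60162708 -0.00452447 -1.01755373]
False
contact s -8.214079874312223 0.03758987879796869 6.0917
{'rect': [274.4, 234.2, 43.5, 34.7], 'p': 0.61} 4.41955629569767
```

View pics/w2.png

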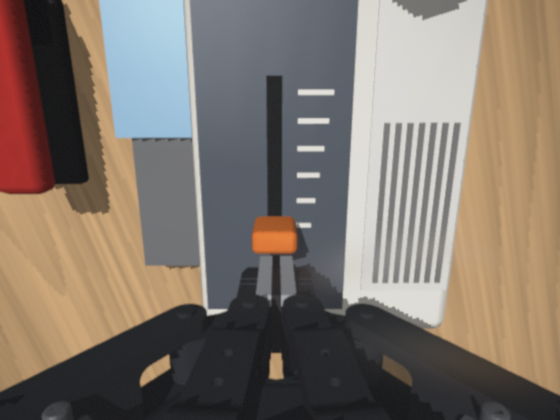

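The finger is just behind the lever at (275,234) with no clear contact yet, so I continue in slow, small steps, logging force and lever position.

Run:
```python
from h import *
L=np.array([.5342,-.0690]); ey=np.array([.2818,.9595])
S=lambda: (np.array(robot.current_tool_pos())[:2]-L)@ey*1000
for s in range(-7,3):
    robot.line_to([*(L+ey*s*.001),.099],velocity=.02)
    f=np.array(robot.current_contact_force()); im,p,R=wgrab(); 
    hsv=cv2.cvtColor(im,cv2.COLOR_RGB2HSV); m=cv2.inRange(hsv,(5,180,150),(16,255,255)); m[:, :200]=0;m[:,350:]=0
    ys=np.nonzero(m.sum(1)>2000)[0]
    # back top edge (far) seen at min row
    far=(wonz(p,R,275,ys.min(),.101)[:2]-L)@ey*1000
    print(s,round(S(),2),np.round(f,2),round(f[:2]@ey,2),ys.min(),ys.max(),round(far,2),round(robot.current_time_s(),2))
    if f[:2]@ey<-2.5: break
```

```text
-7 -6.91 [-0.3  -0.17  0.76] -0.25 220 254 12.68 6.49
-6 -5.92 [-0.94 -0.35 -0.51] -0.6 222 254 12.72 6.79
-5 -4.94 [-0.29  0.31 -1.  ] 0.22 224 255 12.78 7.09
-4 -3.95 [-0.46  0.12 -0.24] -0.02 226 255 12.78 7.39
-3 -2.94 [-0.85 -0.59 -0.18] -0.8 227 255 13.27 7.69
-2 -1.96 [ 0.23  0.28 -0.44] 0.33 229 257 13.29 7.99
-1 -0.94 [ 0.7  -0.04 -0.45] 0.16 231 257 13.33 8.29
0 0.07 [-0.06  0.05 -0.06] 0.03 232 256 13.88 8.59
1 1.07 [-0.2   0.41 -0.04] 0.34 234 257 13.85 8.89
2 2.06 [-0.87  0.71 -0.2 ] 0.43 236 256 13.83 9.19
```

Run:
```python
from h import *
L=np.array([.5342,-.0690]); ey=np.array([.2818,.9595])
im,p,R=wgrab(); save(cv2.resize(im[130:330,180:400],None,fx=2.7,fy=2.7,interpolation=cv2.INTER_CUBIC),'w3.png')
for z in(.07,.082):print([(wonz(p,R,u,v,z)[:2]-L)@ey*1000 for u,v in((300,235),(300,270))])
print(robot.tip_reach, robot.current_finger_gap())
```

```text
[np.float64(3.5796499583820642), np.float64(-17.64963451822768)]
[np.float64(7.729591392464877), np.float64(-12.15811356105696)]
0.017 0.004017718261706532
```

View pics/w3.png

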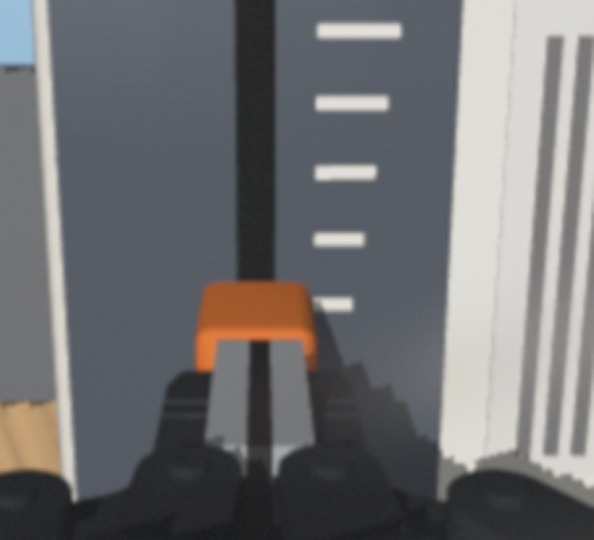

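Run:
```python
from h import *
c=vision.calibration('wrist');K=np.array(c['mtx']);T=np.array(c['T_tool_cam']);print(K)
def px(t):
    q=np.linalg.inv(T)@np.array([*t,1]); u=K@np.array([q[0],-q[1],-q[2]]); return u[:2]/u[2]
for z in(-.002,0,.008,.017): print(z,[np.round(px([x,0,z])) for x in(-.011,0,.011)])
p=np.array(robot.current_tool_pos());R=Ro.from_euler('xyz',robot.current_eef_rot(),degrees=True).as_matrix()
L=np.array([.5342,-.0690]); ey=np.array([.2818,.9595]);ex=np.array([.9595,-.2818])
for z in (.07,.101):
  for s in(-6,0,6): print('lever',z,s,np.round(px(R.T@(np.array([*(L+ey*s*.001),z])-p))))
print(p)
```

```text
[[359.13920722   0.         275.70422931]
 [  0.         359.13920722 212.94330264]
 [  0.           0.           1.        ]]
-0.002 [array([275., 280.]), array([275., 259.]), array([275., 237.])]
0 [array([275., 279.]), array([275., 258.]), array([275., 236.])]
0.008 [array([275., 272.]), array([275., 252.]), array([275., 231.])]
0.017 [array([275., 264.]), array([275., 245.]), array([275., 225.])]
lever 0.07 -6 [275. 251.]
lever 0.07 0 [275. 241.]
lever 0.07 6 [275. 231.]
lever 0.101 -6 [275. 275.]
lever 0.101 0 [275. 263.]
lever 0.101 6 [275. 251.]
[ 0.53476084 -0.06707224  0.09899345]
```

Tool-frame projections put the lever top where it should be at off. The fingertips, however, draw over the lever's top, which suggests they are above it. I'll check with the side camera.

Run:
```python
from h import *
im=vision.grab_frame('side'); save(cv2.resize(im[100:240,210:360],None,fx=4,fy=4,interpolation=cv2.INTER_CUBIC),'s2.png')
c=vision.calibration('side');K=np.array(c['mtx']);E=np.array(c['extrinsics'])
def px(t):
    q=E@np.array([*t,1]); u=K@np.array([q[0],-q[1],-q[2]]); return (u[:2]/u[2]-[210,100])*4
p=np.array(robot.current_tool_pos())
for z in(0,.017):print(px(p-[0,0,z]))
print('lever',px([.5342,-.069,.101]),px([.5342,-.069,.07]))
```

```text
[322.95777684 321.99658873]
[322.50901631 342.69391317]
lever [323.94034098 318.01146484] [323.11243932 355.53615037]
```

View pics/s2.png

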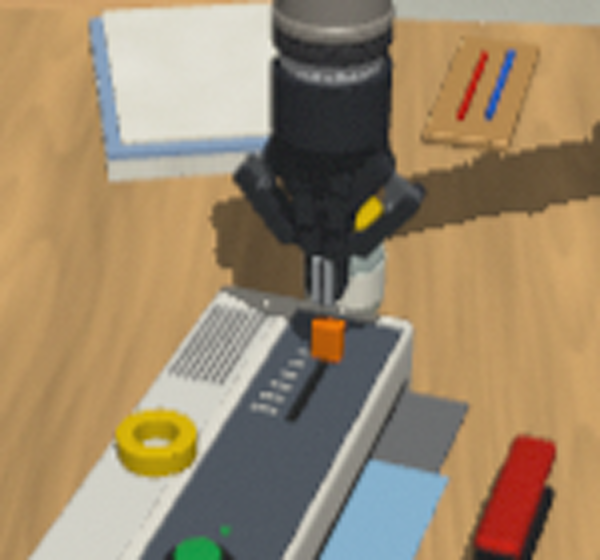

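The side view shows the fingertips ending at about row 303, above the lever top (row 319). The real tips are therefore roughly 30 mm higher than nominal. I'll back off and gently touch the bare top to measure the true tip reach.

Run:
```python
from h import *
L=np.array([.5342,-.0690]); ey=np.array([.2818,.9595])
robot.line_to([*(L-ey*.035),.099],velocity=.1)
robot.line_to([*(L-ey*.035),.089],velocity=.05,f_stop=4)
robot.pause(.1)
hit=robot.line_to([*(L-ey*.035),.048],velocity=.02,f_stop=3.5)
print(hit,robot.current_tool_pos(),robot.current_contact_force(),robot.current_finger_gap(),robot.current_time_s())
```

```text
True [ 0.52432896 -0.10259589  0.05057989] [-0.92625587  0.04225449  5.22427083] 0.0015527470115437748 11.9833
```

Contact came at TCP z = 0.0506, so the true tip sits about 19.5 mm behind the TCP. I'll work with the tip at z ≈ 0.080 and approach the lever.

```bash
cat >> h.py <<'E'
L=np.array([.5342,-.0690]); ey=np.array([.2818,.9595]); ZT=.0605
S=lambda: (np.array(robot.current_tool_pos())[:2]-L)@ey*1000
def go(s,v=.02,z=ZT,**k): return robot.line_to([*(L+ey*s*.001),z],velocity=v,**k)
def fy(): return np.mean([np.array(robot.current_contact_force())[:2]@ey for _ in range(5)])
def lever(fn=None):
    im,p,R=wgrab()
    if fn: save(im,fn)
    m=cv2.inRange(cv2.cvtColor(im,cv2.COLOR_RGB2HSV),(5,180,60),(16,255,255)); m[:,:200]=0;m[:,350:]=0
    ys=np.nonzero((m>0).sum(1)>15)[0]; r=ys.min()  # far face foot at z=.07
    return r,ys.max(),round(float((wonz(p,R,275,r,.07)[:2]-L)@ey*1000-6),1)
E
python3 - <<'E'
from h import *
go(-35,.05); go(-22,.03,f_stop=3); print(S(),fy(),lever())
print(go(-4,.01,f_stop=2.5)); print(S(),[round(fy(),2) for _ in range(3)],lever(),robot.current_time_s())
E
```

```text
-21.86488758659515 -0.8601423715345005 (np.int64(212), np.int64(256), -2.4)
True
-16.307817824855544 [np.float64(-0.54), np.float64(-0.54), np.float64(-0.54)] (np.int64(222), np.int64(268), -1.2) 13.9333
```

Run:
```python
from h import *
for s in range(-16,-5):
    go(s,.02); f=[]
    for _ in range(4): f.append(fy()); robot.pause(.03)
    print(s,round(S(),2),round(np.mean(f),2),lever(),round(robot.current_time_s(),2))
```

```text
-16 -16.54 -1.69 (np.int64(222), np.int64(268), -1.5) 14.37
-15 -15.59 -3.1 (np.int64(222), np.int64(268), -0.6) 14.8
-14 -14.47 -3.0 (np.int64(222), np.int64(268), 0.5) 15.23
-13 -12.98 -3.92 (np.int64(222), np.int64(268), 2.0) 15.67
-12 -10.39 -0.83 (np.int64(222), np.int64(267), 4.3) 16.1
-11 -10.44 -0.14 (np.int64(205), np.int64(250), 12.2) 16.53
-10 -10.01 -0.21 (np.int64(207), np.int64(251), 11.8) 16.97
-9 -9.01 0.26 (np.int64(209), np.int64(253), 11.8) 17.4
-8 -8.0 -0.14 (np.int64(211), np.int64(256), 12.0) 17.83
-7 -6.99 -0.04 (np.int64(213), np.int64(258), 12.1) 18.27
-6 -6.0 -0.34 (np.int64(216), np.int64(261), 11.7) 18.7
```

First click confirmed: the lever moved by 14 mm. On to the second.

Run:
```python
from h import *
def step(a,b,snap):
    go(a,.03)
    r0=lever()[2]
    for s in np.arange(a+1,b+.1,1):
        go(s,.02); f=[]
        for _ in range(3): f.append(fy()); robot.pause(.03)
        l=lever(); print(s,round(S(),2),round(np.mean(f),2),l,round(robot.current_time_s(),2))
        if l[2]>snap: break
step(-4,7,22)
```

```text
-3.0 -3.01 -0.35 (np.int64(222), np.int64(268), 11.9) 19.4
-2.0 -2.45 -1.54 (np.int64(222), np.int64(268), 12.4) 19.8
-1.0 -1.56 -2.9 (np.int64(222), np.int64(268), 13.4) 20.2
0.0 -0.38 -3.85 (np.int64(222), np.int64(268), 14.5) 20.6
1.0 1.03 -4.19 (np.int64(222), np.int64(268), 16.0) 21.0
2.0 3.11 -1.9 (np.int64(222), np.int64(268), 18.1) 21.4
3.0 3.85 -0.23 (np.int64(204), np.int64(249), 27.1) 21.8
```

Run:
```python
from h import *
go(9,.03); print(lever())
for s in np.arange(10,20.1,1):
    go(s,.02); f=[]
    for _ in range(3): f.append(fy()); robot.pause(.03)
    l=lever(); print(s,round(S(),2),round(np.mean(f),2),l,round(robot.current_time_s(),2))
    if l[2]>36: break
go(0,.08); lever_=lever('w4.png'); print(lever_,robot.current_time_s())
```

```text
(np.int64(219), np.int64(265), 25.9)
10.0 9.9 0.19 (np.int64(220), np.int64(265), 25.8) 22.6
11.0 10.96 -0.26 (np.int64(222), np.int64(268), 25.9) 23.0
12.0 11.54 -1.32 (np.int64(222), np.int64(268), 26.5) 23.4
13.0 12.48 -2.86 (np.int64(222), np.int64(268), 27.4) 23.8
14.0 13.62 -3.92 (np.int64(222), np.int64(268), 28.6) 24.2
15.0 15.03 -3.78 (np.int64(222), np.int64(268), 30.0) 24.6
16.0 17.13 -1.43 (np.int64(222), np.int64(268), 32.0) 25.0
17.0 17.87 0.17 (np.int64(204), np.int64(249), 41.1) 25.4
(np.int64(161), np.int64(200), 40.3) 25.8167
```

View pics/w4.png

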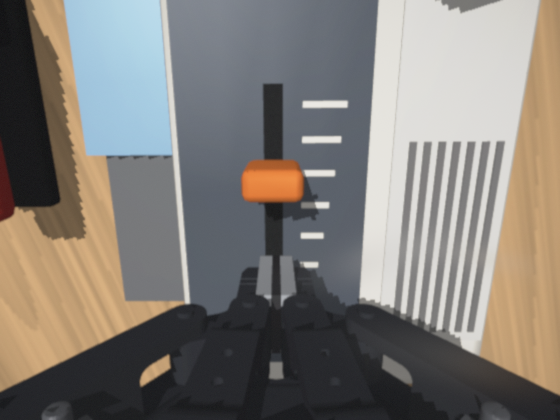

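The lever (foot at about row 174) lines up with the fourth tick from the bottom (off, 1, 2, 3), so it is in click 3, and the finger is clear of it. Next is the button.

Run:
```python
from h import *
robot.line_to([*(L),.14],velocity=.15)
robot.line_to([*(L+ey*.20),.14],velocity=.2)
im,p,R=wgrab(); save(im,'w5.png')
for q in recognise('start_top','wrist')[:2]: print(q['p'],q['rect'],[(wonz(p,R,*q['rect'][:2],z),(wonz(p,R,*q['rect'][:2],z)[:2]-L)@ey) for z in (.08,.09)])
m=cv2.inRange(cv2.cvtColor(im,cv2.COLOR_RGB2HSV),(55,120,50),(85,255,255)); n,_,st,c=cv2.connectedComponentsWithStats(m)
print(st[1:],c[1:],robot.current_time_s(),p)
```

```text
0.89 [273.4, 159.1, 50.9, 45.1] [(array([0.60066294, 0.15933983, 0.08      ]), np.float64(0.23782131765079115)), (array([0.60112751, 0.16053917, 0.09      ]), np.float64(0.2391030015611018))]
0.43 [373.1, 291.0, 79.9, 58.0] [(array([0.64001662, 0.05469697, 0.08      ]), np.float64(0.14850636579084864)), (array([0.63869358, 0.06064963, 0.09      ]), np.float64(0.15384510645338953))]
[[ 250  134   48   49 1767]
 [ 270  219    8    8   53]] [[273.11941143 158.10526316]
 [273.69811321 222.52830189]] 27.75 [0.59047735 0.12092712 0.13956532]
```

View pics/w5.png

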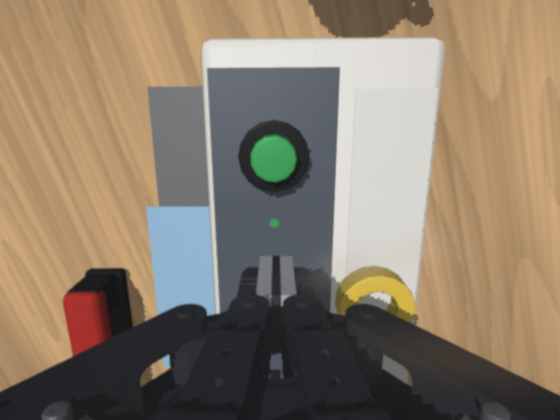

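The button is centred at (273,158), which is (0.601, 0.160), at s = 0.239 as expected. I'll press it.

Run:
```python
from h import *
B=np.array([.6009,.1600])
robot.line_to([*B,.09],velocity=.15); robot.pause(.1)
print(robot.line_to([*B,.075],velocity=.05,f_stop=8)); z=robot.current_tool_pos()[2];print(z,robot.current_contact_force())
t=.075
while t>.045:
    t-=.001; robot.line_to([*B,t],velocity=.02); robot.pause(.03)
    f=np.mean([robot.current_contact_force()[2] for _ in range(3)]); z=robot.current_tool_pos()[2]
    print(round(t,3),round(z,4),round(f,2))
    if f>16: break
robot.pause(.3); print(robot.current_tool_pos(),robot.current_contact_force(),robot.current_time_s())
```

```text
False
0.07446113524826792 [0.26141332 0.28520828 0.17536387]
0.074 0.0742 -0.07
0.073 0.073 -1.02
0.072 0.0723 1.79
0.071 0.0712 2.12
0.07 0.0702 3.02
0.069 0.0691 3.18
0.068 0.0682 3.66
0.067 0.0672 4.49
0.066 0.0666 6.24
0.065 0.0665 10.51
0.064 0.0664 14.38
0.063 0.0664 18.72
[0.60121399 0.16003659 0.06635347] [-4.76859028 -2.01315805 18.02204632] 32.5667
```

Contact was at about 0.0725 and a hard stop at 0.0664, giving 6 mm of travel: fully pressed. Now I release, retreat and check both parts.

Run:
```python
from h import *
B=np.array([.6009,.1600])
robot.line_to([*B,.075],velocity=.04); robot.line_to([*B,.16],velocity=.15); 
robot.line_to([*(L-ey*.03),.17],velocity=.2); robot.pause(.2)
im,p,R=wgrab(); save(im,'w6.png')
a=vision.grab_frame('top'); save(cv2.resize(a[110:290,150:430],(784,504),interpolation=cv2.INTER_CUBIC),'top2.png')
print(lever(),robot.current_contact_force(),robot.current_time_s())
```

```text
(np.int64(99), np.int64(115), 40.9) [0.03007289 0.42042755 0.27701014] 35.575
```

View pics/w6.png

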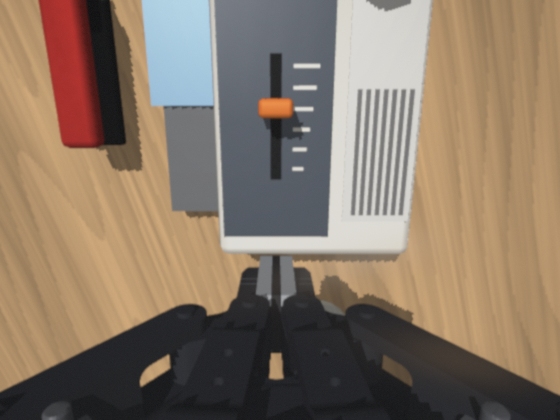

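The lever is at row 108, at the third click tick (109), and the arm is clear and touching nothing.

```bash
python3 -c "
from h import *
print(workorder.close_job())"
```

```text
the job is handed in; nothing more can be done
None
```

The job is handed in: the lever is in the third click with no overrun, the start button was pressed its full 6 mm and let go, and the arm drew clear at about 36 s; I moved none of the loose things on purpose, and I did not check the button's return by camera.

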